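# Proof-pull a glued sample on the spring tester

### The job

On the spring pull tester, first slide the telltale back along its track until it rests against the nose of the sprung gauge slide. Then pull the gauge slide out by its leaning handle so that it pushes the telltale up to the marker clip, index finger in line with the clip's ridge, and hold it there for about a second. Last, ease the slide fully home without letting it snap back and let go, leaving the telltale in its track at the mark, and disturb nothing else on the bench.

Things in the scene. Friction and masses are not known exactly. Their poses are not given: they have to be found in the camera images.
- tester: Fixed pull tester: plywood base board 180 (x) x 800 (y) x 20 high, y -490 to +310. Origin: under the board on the track's centre line; y is the track and the pulling direction, -x faces the robot, +x away from it. Track: aluminium walls 6 thick, 32 apart, y -180 to +280; floor 20, wall tops 32 above the table. Spring tube (38 dia) and clamped sample at the -y end, end stop at y +280.
- duct_mid (a point): Middle of the axis of a fixed round grey duct, 50 dia, 860 long, along the tester's y above the track: axis at tester x -8, z 167, underside at z 142. Under it the handles can only be taken with the tool leaning 25 to 45 degrees, its fingers pointing back towards the robot and its body on the far (+x) side. Two posts, 22 square, at tester x -44, y -370 and +300 carry it.
- gauge (a joint): Travel of the sprung gauge slide, m: 0 fully home, grows as it is pulled to the tester's +y, at most 0.19. Spring pull 2.5 N at home plus 50 N/m; let go, it runs home.
- gauge_grip (a point): Grip point of the gauge slide's wooden handle, 20 thick (along the tester's y, the pinch direction) x 24 wide x 78 long, leaning 35 degrees from vertical towards the tester's +x, away from the robot. The point is on the bar's axis, 50 along it from its foot and 28 below its upper end, 77 above the table. Axes as the tester's. At home it lies at tester y -170.
- gauge_nose (a point): Centre of the flat end of the gauge slide's nose (steel, 16 wide x 14 high), which pushes the telltale; 80 ahead (+y) of the handle; at home at tester y -90, 31 above the table.
- telltale: Loose telltale (160 g) riding in the track: steel block 30 (x) x 44 (y, along the track) x 22 high, with a flat aluminium fin 12 thick (y) x 22 wide x 62 long leaning 35 degrees to +x, and a thin dark index finger at its middle (y 0) pointing to +x. Origin: centre of the block's underside. It stays where it is left.
- telltale_grip (a point): Grip point on the axis of the telltale's fin, 44 along it from its foot at 18 above the block's underside, 18 below its upper end; at x +24, y 0, z +54.5 of the telltale.
- telltale_back (a point): Centre of the telltale's -y face, the one the nose pushes: y -22 of the telltale.
- mark: Fixed marker clip on the graduated strip on the far (+x) side of the track: brass block 26 x 22 x 10 high with a thin dark ridge (30 x 3 x 18 high) across the strip; origin underneath, at the ridge's middle line and its end nearest the track; y along the track. The telltale is at the mark when its y equals the clip's.
- spray_can: Bystander: tall black spray can, 66 dia x 150 high . Leave alone. Origin: centre of its underside.
- glue_jar: Bystander: amber jar, 72 dia x 100 high . Leave alone. Origin: centre of its underside.
- offcut: Bystander: pale wood offcut 50 x 100 x 28 high, on the table beyond the tester . Leave alone. Origin: centre of its underside.
- offcut2: Bystander: dark wood offcut 35 x 60 x 20 high, lying on the tester's base board, on the robot's side of the track . Leave alone. Origin: centre of its underside.
- stone: Bystander: round grey stone, 72 dia x 32 high . Leave alone. Origin: centre of its underside.
- strap_roll: Bystander: blue roll of strap, 90 dia x 28 high . Leave alone. Origin: centre of its underside.
- hammer: Bystander: hammer, lying . Leave alone. Origin: on the handle.

How it is judged:
By the outcome, as a careful person would: the job done as asked, in the order asked, and still so for the second after the job is handed in, with the robot touching nothing.
It also fails if it takes over 62 s, if anything falls off the work surface, if the arm or the gripper's body presses on something with over 40 N, if the wrist force passes 120 N, or if a joint passes its speed limit or range.

### The arm

A 7-joint arm with a two-finger parallel gripper is mounted at the origin on the work surface. World frame = base frame: x ahead of the robot, y to its left, z up, the work surface at z = 0. Lengths are in m, angles in rad, forces in N, time in s.
With the tool pointing down it reaches from about 0.4 to 0.925 m from the base axis. Payload 5.6 kg.
Tool frame: the origin (TCP) lies at the very end of the fingers, on their centre line; the grasp point (between the pads) lies 19 mm behind it; z points along the fingers, y is the line along which they close (so a half turn about z gives the same grasp; the last joint's range is limited). The gripper opens to 85 mm and grips with 20 to 120 N. Pads are 22 mm wide; open, the fingers measure 114 mm over their backs; the gripper's body (76 mm by 85 mm) begins 54 mm behind the grasp point. The pads swing forward as they close: fully open they stand 13 mm farther back than shut.
Start: joints at [-1.351, 0.468, -0.012, 1.603, 0.006, 1.071, -0.056], TCP at [0.169, 0.628, 0.196] pointing down, gripper open.
Joint ranges: [-2.53, 2.53], [-0.31, 2.02], [-1.57, 1.55], [0.28, 2.44], [-1.29, 4.43], [0.15, 1.84], [-2.92, 2.92]. Speed limits (rad/s): [2.57, 2.57, 3.14, 3.14, 3.14, 3.14, 3.14].

### API

Orientations are given as [roll, pitch, yaw] about the fixed x, y, z axes, in that order (R = Rz(yaw) Ry(pitch) Rx(roll)).
In Python, from workcell import state, camera, job_done gives the robot as it stands.
- The arm moves only by the shell command python3 -m inch 'ROWS'. ROWS is a JSON object of lists of equal length, an entry for each row: "delta_rot": the turn, a rotation vector about the tool's x, y, z in degrees, a list of three; "delta_pos": the shift along the tool's x, y, z in mm, a list of three; "hand": the finger opening in mm, from 0 to 85.4. In form: {"delta_rot": [[ax, ay, az], ...], "delta_pos": [[tx, ty, tz], ...], "hand": [hand, ...]}. A call has exactly 10 rows; each row shifts and turns the commanded pose from where the row before left it, along the tool's axes as they then stand; what a row does not reach is not made up. A row lasts 1/12 s, in which the tool goes at most 41.7 mm and 7.16 degrees, less where a joint would pass 70% of its speed; a pose out of reach is approached as far as the arm can. A call with a gripper value outside its range is refused whole. The fingers move at their own pace and stop on an object; the grip force is fixed at half the most. Time passes only in rows, so rows that do not move let the fingers close, or fill a call up. It gives the time, the measured TCP pose, the force, the opening and the grip force at its end, in the units of the state.
- state(): the state, without advancing time (a new reading comes with each control period).
- camera(name): name is "side" or "top" or "wrist"; returns a dict with "pixels" (400x640x3 uint8, blue, green, red), "camera_matrix" (3x3 intrinsics, pixels), "k1" (the pictures are not rectified: a ray, as slopes to the right and down, at radius r is drawn at 1 + k1 r^2 times it, then the intrinsics apply), "rvec" (rotation vector, rad) and "tvec" (3), from world to camera coordinates, as OpenCV has them. Camera axes: x right, y down, z forward; pixel columns grow to the right and rows downward; lengths in m; the calibration is good to about 2 mm. A picture is of the moment at which its call begins. There is no depth.
- job_done(): hands the job in; it is judged then, once.
The state is a dict: "clock": time; "joints": joint angles; "qd": joint speeds; "tau": joint torques, N m; "tool_pos": TCP position; "ee_rot": TCP orientation; "wrist_force": force on the tool from outside, world axes, zero at the start; "wrist_torque": the same for the moment, N m; "opening": finger opening in m; "finger_force": force on a finger pad.
Only numpy, scipy, OpenCV 4.12 (cv2) and the standard library are available. Lean on these libraries where they do the work, as an engineer would, in place of code of your own. Each camera call takes 0.05 s, during which the arm holds its last target. There are 200 camera calls.

## Working session

There is one attempt and no reset: what is moved stays moved. The work goes in short steps, Python scripts to look and compute and a shell command to move; the robot and the scene stay as the last step left them, time stands still between calls to the robot, and variables do not carry over. Pictures are saved under pics/ and viewed, at most 10 in all, crops included, and the job is handed in when it is done.

```bash
mkdir -p pics; ls
python3 - <<'E'
from workcell import state,camera
import cv2,json
for n in("side","top"):
    c=camera(n);cv2.imwrite(f"pics/{n}0.png",c["pixels"]);print(n,c["camera_matrix"],c["k1"],c["rvec"],c["tvec"])
print(state())
E
```

```text
pics
side [[448.82419076   0.         323.56415347]
 [  0.         448.82419076 198.63058886]
 [  0.           0.           1.        ]] -0.10277705277068287 [ 0.27405999  2.98316459 -0.82646792] [ 0.50364454 -0.14323877  1.1943163 ]
top [[372.03979247   0.         316.96425774]
 [  0.         372.03979247 200.64953265]
 [  0.           0.           1.        ]] 0.011308506441879761 [ 2.1666494  -2.17440455  0.06148893] [0.17424922 0.56062927 1.11841202]
{'clock': 0.1, 'joints': array([-1.35101282,  0.46828896, -0.01159121,  1.60352153,  0.00600534,
        1.07139796, -0.05628744]), 'qd': array([ 8.02918034e-04,  3.68627425e-05, -4.18810795e-05, -3.43865839e-03,
       -8.06699895e-04,  1.62059219e-03, -8.66117654e-04]), 'tau': array([ 4.58197992e-04, -5.33521521e+01,  2.10334011e-02, -2.51970005e+01,
        1.13946621e-02,  4.31147462e-03, -5.83832545e-06]), 'tool_pos': array([0.1687829 , 0.62713341, 0.19473786]), 'ee_rot': array([-3.14001592e+00,  1.24537986e-04,  2.87874949e+00]), 'wrist_force': array([ 0.55645704,  0.38159268, -0.27748814]), 'wrist_torque': array([-0.05068204,  0.01940495,  0.0436729 ]), 'finger_force': 0.0, 'opening': 0.08534147271437696}
```

View pics/top0.png

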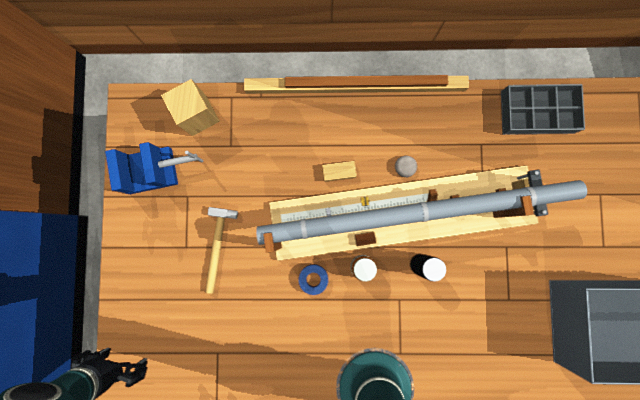

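View pics/side0.png

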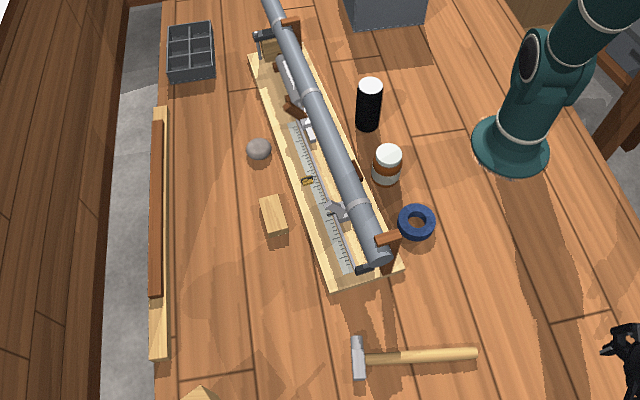

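The top view shows the tester with its board corners at about (270,203), (278,260), (538,222) and (528,167). The gauge handle is at about (432,197) and the clip at (365,201). The side view shows the gauge handle at (293,107), the clip at (308,181) and the telltale at about (337,210).

```bash
cat > h.py <<'E'
import numpy as np,cv2
from workcell import camera,state
def und(c,px):
    px=np.atleast_2d(np.float64(px));d=np.array([c["k1"],0,0,0,0])
    return cv2.undistortPoints(px[:,None],c["camera_matrix"],d)[:,0]
def ray(c,px):
    R=cv2.Rodrigues(np.float64(c["rvec"]))[0];n=und(c,px)
    d=np.c_[n,np.ones(len(n))]@R; o=-R.T@np.float64(c["tvec"]); return o,d
def plane(c,px,z):
    o,d=ray(c,px);return o+d*((z-o[2])/d[:,2])[:,None]
def proj(c,P):
    return cv2.projectPoints(np.float64(np.atleast_2d(P)),np.float64(c["rvec"]),np.float64(c["tvec"]),c["camera_matrix"],np.array([c["k1"],0,0,0,0]))[0][:,0]
def crop(c,x0,x1,y0,y1,s,fn):
    cv2.imwrite(fn,cv2.resize(c["pixels"][y0:y1,x0:x1],None,fx=s,fy=s,interpolation=cv2.INTER_CUBIC))
E
python3 - <<'E'
from h import *
s=camera("side");t=camera("top")
crop(s,240,420,40,300,2.3,"pics/s1.png")
crop(t,250,450,160,270,4,"pics/t1.png")
for p in[(270,203),(278,260),(538,222),(528,167)]:print(plane(t,p,.02))
for p in[(248,57),(331,293),(404,268)]:print('s',plane(s,p,.02))
E
```

```text
[[0.55493156 0.31742588 0.02      ]]
[[0.38056692 0.29165865 0.02      ]]
[[ 0.49400729 -0.49426493  0.02      ]]
[[ 0.66176108 -0.47247497  0.02      ]]
s [[ 0.66386234 -0.45913594  0.02      ]]
s [[0.5532062  0.32016733 0.02      ]]
s [[0.38196879 0.29350243 0.02      ]]
```

View pics/s1.png

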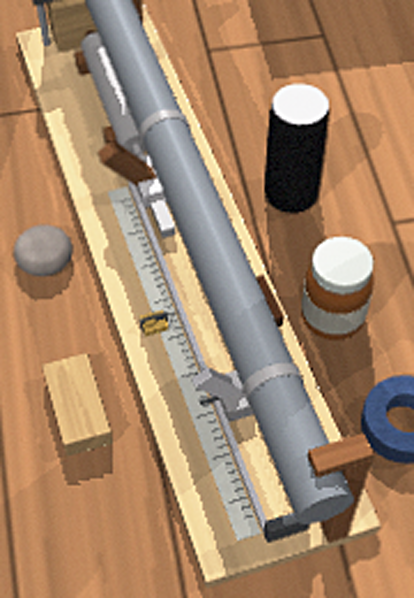

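View pics/t1.png

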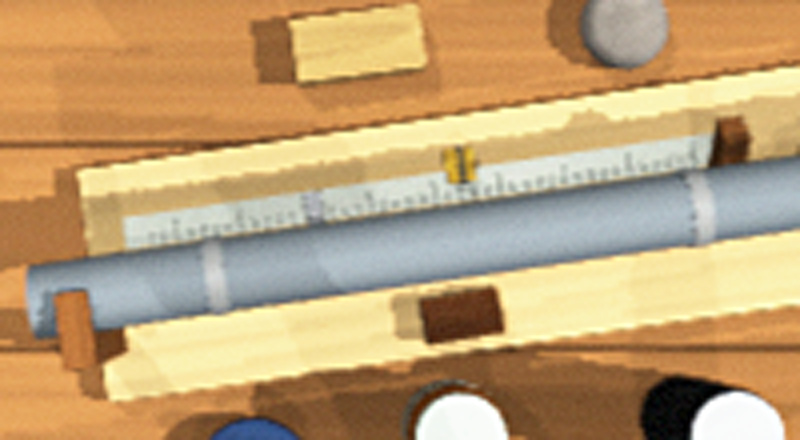

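The crops show the gauge handle near side (296,106), the ridge at side (306.5,180), the index finger at side (330.4,214) and the telltale fin at top (328.7,211). Next I'll fit the tester frame.

```bash
cat >> h.py <<'E'
def board(c,z=.02):
    hsv=cv2.cvtColor(c["pixels"],cv2.COLOR_BGR2HSV)
    return hsv
E
python3 - <<'E'
from h import *
s=camera("side");t=camera("top")
g=t["pixels"].astype(int)
hsv=cv2.cvtColor(t["pixels"],cv2.COLOR_BGR2HSV)
for p in[(275,207),(283,256),(500,176),(520,223),(300,215),(265,200),(400,245)]:print(p,g[p[1],p[0]],hsv[p[1],p[0]])
# edge fit along long edges: gradient along columns
def tri(ps,pt):
    o1,d1=ray(s,ps);o2,d2=ray(t,pt);d1=d1[0]/np.linalg.norm(d1);d2=d2[0]/np.linalg.norm(d2)
    A=np.c_[d1,-d2];k=np.linalg.lstsq(A,o2-o1,rcond=None)[0]
    a=o1+k[0]*d1;b=o2+k[1]*d2;return (a+b)/2,np.linalg.norm(a-b)
print("mark",tri((306.5,180),(250+460/4,160+163/4)))
b=np.float64(g[:,:,2]-0)
from numpy import polyfit
sat=hsv[:,:,1].astype(float);hue=hsv[:,:,0].astype(float)
for nm,rng,f in(("far",range(290,510,6),lambda u:203-(u-270)*36/258),("near",range(300,530,6),lambda u:260-(u-278)*38/260)):
    P=[]
    for u in rng:
        v0=int(round(f(u)));col=hue[v0-7:v0+8,u]
        col=cv2.GaussianBlur(g[v0-7:v0+8,u,0].astype(np.float32)[:,None],(1,3),0)[:,0]
        gr=np.diff(col);gr=gr if nm=="far" else -gr
        i=gr.argmax();k=0
        if 0<i<len(gr)-1:
            a,b_,c_=gr[i-1:i+2];k=.5*(a-c_)/(a-2*b_+c_+1e-9)
        P.append((u,v0-7+i+.5+k))
    W=plane(t,P,.02)[:,:2]
    for _ in range(3):
        q=polyfit(W[:,1],W[:,0],1);r=W[:,0]-np.polyval(q,W[:,1]);W=W[abs(r)<max(2*np.median(abs(r)),.002)]
    print(nm,q,np.degrees(np.arctan(-q[0])),len(W),r.std())
E
```

```text
(275, 207) [158 232 248] [ 25  93 248]
(283, 256) [146 213 239] [ 22  99 239]
(500, 176) [133 196 228] [ 20 106 228]
(520, 223) [164 232 248] [ 24  86 248]
(300, 215) [202 215 209] [ 44  15 215]
(265, 200) [ 89 161 228] [ 16 155 228]
(400, 245) [ 76 136 201] [ 14 159 201]
mark (array([0.5595819 , 0.02567705, 0.0279006 ]), np.float64(0.0008227097492618406))
far [-0.14071452  0.60237118] 8.009758641851867 37 0.0005186208105632013
near [-0.13990809  0.42156531] 7.964445363080476 39 0.0005712523897348897
```

```bash
cat >> h.py <<'E'
A=np.radians(7.99);O=np.array([.512,0.,0]);RT=np.array([[np.cos(A),-np.sin(A),0],[np.sin(A),np.cos(A),0],[0,0,1]])
def T(p): return (np.atleast_2d(p)-O)@RT   # world->tester
def W(p): return np.atleast_2d(p)@RT.T+O
def need(gp,lean):  # tester grasp point, lean deg -> TCP world, and move in tool axes of target orientation
    a=np.radians(lean);z=RT@[-np.sin(a),0,-np.cos(a)];y=RT@[0,1,0];x=np.cross(y,z);R=np.c_[x,y,z]
    return W(gp)[0]+.019*z,R
def plan(gp,lean):
    from scipy.spatial.transform import Rotation as Ro
    p,R=need(gp,lean);st=state();Rc=Ro.from_euler("xyz",st["ee_rot"]).as_matrix()
    print("tcp target",p.round(4),"rot left(deg, tool)",np.degrees(Ro.from_matrix(Rc.T@R).as_rotvec()).round(2))
    print("shift mm in current tool",(Rc.T@(p-st["tool_pos"])*1e3).round(1),"in target tool",(R.T@(p-st["tool_pos"])*1e3).round(1))
E
python3 - <<'E'
from h import *
s=camera("side");t=camera("top")
print("idx",T(plane(s,(330.4,214.3),.04)),"ridge",T(plane(s,(306.5,180),.036)))
print("fin top",T(plane(t,(328.7,211),.089)),"gauge handle top",T(plane(t,(250+730/4,160+125/4),.1)))
for nm,p in(("gauge",(.028,-.17,.077)),("tt",(.024,.1,.0745))):
    print(nm,W(p),proj(s,W(p)),proj(t,W(p)))
print("nose",proj(s,W((0,-.09,.031))))
from h import plan
plan((.12,.11,.28),35)
E
```

```text
idx [[0.02745553 0.13630906 0.04      ]] ridge [[0.05152248 0.02419642 0.036     ]]
fin top [[0.03289597 0.13372677 0.089     ]] gauge handle top [[ 0.04591292 -0.16670587  0.1       ]]
gauge [[ 0.56335823 -0.16445769  0.077     ]] [[292.53109016 110.12966587]] [[432.38204075 197.97772017]]
tt [[0.52186699 0.10236524 0.0745    ]] [[326.75764458 193.62295037]] [[340.51728456 212.61650793]]
nose [[312.5699199  141.15743526]]
tcp target [0.6048 0.1241 0.2644] rot left(deg, tool) [  7.03  34.52 -22.33]
shift mm in current tool [-551.7 -372.9  -68.9] in target tool [-256.7 -559.2 -264. ]
```

```bash
python3 -m inch '{"delta_rot":[[0,0,-4.5],[0,0,-4.5],[0,0,-4.5],[0,0,-4.5],[0,0,-4.5],[0,0,0],[0,0,0],[0,0,0],[0,0,0],[0,0,0]],"delta_pos":[[0,0,-30],[0,0,-30],[0,0,-30],[0,0,-30],[0,0,-30],[-35,0,0],[-35,0,0],[-35,0,0],[-35,0,0],[-35,0,0]],"hand":[50,50,50,50,50,50,50,50,50,50]}'
sed -i 's/O=np.array(\[.512,0.,0\])/O=np.array([.5116,.003,0])/' h.py
python3 -c "
from h import *
plan((.024+.12,.131,.30),40)"
```

```text
clock: 1.23
tool_pos: [0.344, 0.6503, 0.3458]
ee_rot: [3.141, 0.0, -3.012]
wrist_force: [0.0, 0.5, -0.8]
opening: 0.0499
finger_force: 0.0
tcp target [0.6239 0.151  0.2854] rot left(deg, tool) [ 0.2  40.02 -0.51]
shift mm in current tool [-212.8 -531.3   60.3] in target tool [-198.  -533.3  -87.3]
```

```bash
python3 -m inch '{"delta_rot":[[0,0,-0.5],[0,0,0],[0,0,0],[0,0,0],[0,0,0],[0,0,0],[0,0,0],[0,0,0],[0,0,0],[0,0,0]],"delta_pos":[[-25,-33,0],[-25,-33,0],[-25,-33,0],[-25,-33,0],[-25,-33,0],[-25,-33,0],[-25,-33,0],[-25,-33,0],[-25,-33,0],[0,-33,0]],"hand":[50,50,50,50,50,50,50,50,50,50]}'
python3 -m inch '{"delta_rot":[[0,5,0],[0,5,0],[0,5,0],[0,5,0],[0,5,0],[0,5,0],[0,5,0],[0,5,0],[0,0,0],[0,0,0]],"delta_pos":[[0,-28,0],[0,-28,0],[0,-28,0],[0,-28,0],[0,-28,0],[0,-28,0],[0,-28,0],[0,0,0],[0,0,0],[0,0,0]],"hand":[50,50,50,50,50,50,50,50,50,50]}'
python3 - <<'E'
from h import *
print(state()["joints"].round(3))
plan((.024+.077,.131,.0745+.092),40)
plan((.024,.131,.0745),40)
c=camera("wrist");cv2.imwrite("pics/w1.png",c["pixels"])
E
```

```text
clock: 2.07
tool_pos: [0.6147, 0.351, 0.3438]
ee_rot: [-3.139, 0.001, -3.007]
wrist_force: [-0.8, -1.0, -1.3]
opening: 0.0502
finger_force: 0.0
clock: 2.9
tool_pos: [0.618, 0.1662, 0.3653]
ee_rot: [3.062, -0.377, -2.996]
wrist_force: [0.6, 0.4, 0.4]
opening: 0.0498
finger_force: 0.0
[-0.051  0.634 -0.381  1.049  0.053  1.841  1.305]
tcp target [0.5813 0.1451 0.1519] rot left(deg, tool) [ 4.35 18.4   1.04]
shift mm in current tool [-41.8 -32.5 211. ] in target tool [-107.1  -15.8  188.7]
tcp target [0.5051 0.1344 0.0599] rot left(deg, tool) [ 4.35 18.4   1.04]
shift mm in current tool [ -4.1 -41.1 324.5] in target tool [-107.2  -15.8  308.7]
```

View pics/w1.png

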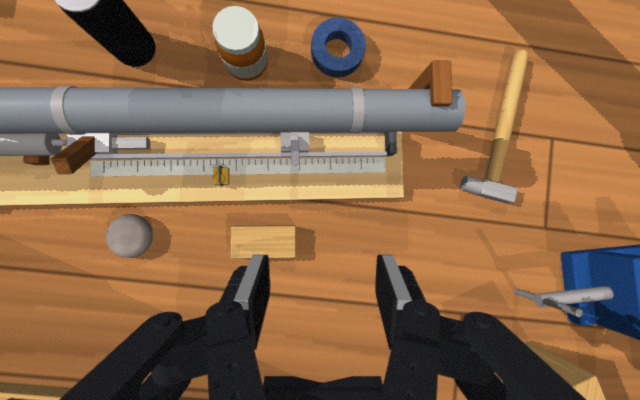

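The wrist view shows the ridge at (221,176), the telltale fin at (295,150) and the gauge handle at (75,155). Tilt stopped at 21.6° because joint 6 is at its limit, so I'll go lower on the far side and tilt there.

```bash
python3 -m inch '{"delta_rot":[[0,0,0],[0,0,0],[0,0,0],[0,0,0],[0,0,0],[0,0,0],[0,0,0],[0,0,0],[0,0,0],[0,0,0]],"delta_pos":[[-7.4,0,18.6],[-7.4,0,18.6],[-7.4,0,18.6],[-7.4,0,18.6],[-7.4,0,18.6],[-7.4,0,18.6],[-7.4,0,18.6],[-7.4,0,18.6],[-7.4,0,18.6],[-7.4,0,18.6]],"hand":[50,50,50,50,50,50,50,50,50,50]}'
python3 - <<'E'
from h import *
print(state()["joints"].round(3),T(state()["tool_pos"]))
plan((.024+.077,.131,.0745+.092),38)
E
```

```text
clock: 3.78
tool_pos: [0.6146, 0.1838, 0.163]
ee_rot: [3.063, -0.38, -2.991]
wrist_force: [-0.5, 0.8, 0.2]
opening: 0.0502
finger_force: 0.0
[-0.059  0.757 -0.371  1.294  0.091  1.483  1.302] [[0.12711854 0.16476879 0.16297204]]
tcp target [0.5818 0.1451 0.1515] rot left(deg, tool) [ 4.15 16.21  1.2 ]
shift mm in current tool [ 31.2 -35.2  22.1] in target tool [ 22.8 -33.8  32.3]
```

```bash
python3 -m inch '{"delta_rot":[[1,4.05,0.3],[1,4.05,0.3],[1,4.05,0.3],[1.1,4.05,0.3],[0,0,0],[0,0,0],[0,0,0],[0,0,0],[0,0,0],[0,0,0]],"delta_pos":[[0,0,0],[0,0,0],[0,0,0],[0,0,0],[6,-8.5,0],[6,-8.5,0],[6,-8.5,0],[5,-8.5,0],[0,0,0],[0,0,0]],"hand":[50,50,50,50,50,50,50,50,50,50]}'
python3 - <<'E'
from h import *
print(state()["joints"].round(3),T(state()["tool_pos"]))
plan((.024,.131,.0745),38)
c=camera("wrist");cv2.imwrite("pics/w2.png",c["pixels"])
E
```

```text
clock: 4.62
tool_pos: [0.6028, 0.1438, 0.1812]
ee_rot: [3.14, -0.658, -3.008]
wrist_force: [-0.3, 0.4, -0.1]
opening: 0.0499
finger_force: 0.0
[-0.14   0.882 -0.215  1.095  0.043  1.827  1.367] [[0.10986489 0.12678617 0.18122329]]
tcp target [0.5056 0.1344 0.0595] rot left(deg, tool) [ 0.31  0.28 -0.24]
shift mm in current tool [  2.7   3.4 156. ] in target tool [  2.    4.2 156. ]
```

View pics/w2.png

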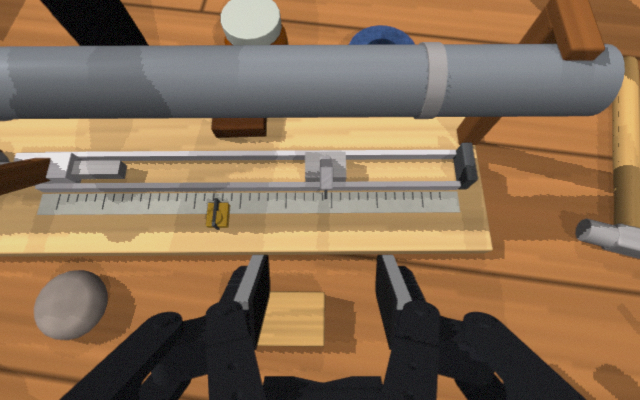

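The wrist view shows the telltale centred between the fingers: fin at (326,175), block spanning 306 to 347, ridge at (216,205) and nose end at (126,170).

Run:
```python
from h import *
c=camera("wrist")
for n,p,z in(("idx",(326,194),.04),("finTop",(326.5,163),.089),("finlow",(326.5,186),.085),("ridge",(216,200),.038),("ridge0",(216,213),.03),("noseEnd",(126,170),.038),("blkL",(306,165),.042),("blkR",(347,165),.042)):
    print(n,T(plane(c,p,z)).round(4))
print(proj(c,W((.024,.131,.0745))))
```

```text
idx [[0.0323 0.1324 0.04  ]]
finTop [[0.0196 0.1324 0.089 ]]
finlow [[0.0407 0.1323 0.085 ]]
ridge [[0.0377 0.0174 0.038 ]]
ridge0 [[0.0495 0.0162 0.03  ]]
noseEnd [[ 0.003 -0.083  0.038]]
blkL [[-1.000e-04  1.113e-01  4.200e-02]]
blkR [[1.000e-04 1.552e-01 4.200e-02]]
[[324.87536889 173.6573698 ]]
```

```bash
python3 -m inch '{"delta_rot":[[0,0,0],[0,0,0],[0,0,0],[0,0,0],[0,0,0],[0,0,0],[0,0,0],[0,0,0],[0,0,0],[0,0,0]],"delta_pos":[[1,2.5,15],[1,2.5,17],[0,0,17],[0,0,17],[0,0,17],[0,0,17],[0,0,17],[0,0,17],[0,0,14],[0,0,8]],"hand":[50,50,50,50,50,50,50,50,50,50]}'
python3 - <<'E'
from h import *
print(state()["joints"].round(3),T(state()["tool_pos"]))
plan((.024,.1325,.0745),38)
E
```

```text
clock: 5.55
tool_pos: [0.5037, 0.1374, 0.0563]
ee_rot: [3.139, -0.663, -3.004]
wrist_force: [0.4, -0.4, 0.4]
opening: 0.0497
finger_force: 0.0
[-0.126  0.86  -0.232  1.464  0.05   1.487  1.348] [[0.0108671  0.13422314 0.05631807]]
tcp target [0.5054 0.1359 0.0595] rot left(deg, tool) [ 0.22  0.01 -0.11]
shift mm in current tool [ 0.8 -1.7 -3.4] in target tool [ 0.8 -1.7 -3.4]
```

```bash
python3 -m inch '{"delta_rot":[[0,0,0],[0,0,0],[0,0,0],[0,0,0],[0,0,0],[0,0,0],[0,0,0],[0,0,0],[0,0,0],[0,0,0]],"delta_pos":[[0.8,-1.7,-3],[0,0,0],[0,0,0],[0,0,0],[0,0,0],[0,0,0],[0,0,0],[0,0,0],[0,0,0],[0,0,0]],"hand":[30,8,8,8,8,8,8,8,8,8]}'
python3 - <<'E'
from h import *
print(T(state()["tool_pos"]),state()["wrist_torque"])
E
```

```text
clock: 6.38
tool_pos: [0.5075, 0.1359, 0.0606]
ee_rot: [3.139, -0.659, -3.006]
wrist_force: [3.5, 1.0, 4.2]
opening: 0.0081
finger_force: 2.8
[[0.01438207 0.13223403 0.06056393]] [ 5.90991431e-02 -7.28878954e-01  6.81563891e-04]
```

The opening is 8 mm on a 12 mm fin, so the grip looks wrong. I'll look.

Run:
```python
from h import *
c=camera("wrist");s=camera("side")
a=cv2.resize(c["pixels"][100:330,200:460],None,fx=1.5,fy=1.5);b=cv2.resize(s["pixels"][150:265,270:400],None,fx=3,fy=3)
cv2.imwrite("pics/m2.png",np.hstack([a,b[:345]]))
```

```text
(no output)
```

View pics/m2.png

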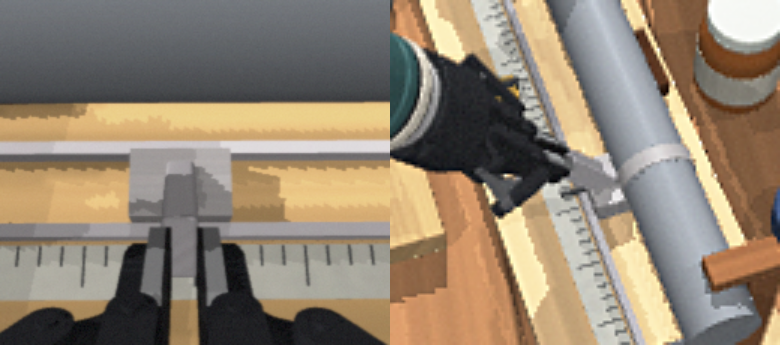

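Run:
```python
from h import *
c=camera("wrist");s=camera("side")
st=state();p=st["tool_pos"];print(T(p))
pts=np.vstack([p,W((-.001,.1325,.038)),W((.0345,.1325,.0888)),W((.024,.1325,.0745)),W((0,.1325-.022,.042)),W((0,.1325+.022,.042))])
print("side crop",((proj(s,pts)-[270,150])*3+[390,0]).round(0).tolist());print("wrist crop",((proj(c,pts)-[200,100])*1.5).round(0).tolist())
cv2.imwrite("pics/z3.png",np.hstack([cv2.resize(s["pixels"][180:240,290:350],None,fx=6.5,fy=6.5,interpolation=2),cv2.resize(c["pixels"][190:320,265:395],None,fx=3,fy=3,interpolation=2)]))
```

```text
[[0.01415003 0.13217681 0.06052359]]
side crop [[587.0, 174.0], [605.0, 183.0], [562.0, 163.0], [575.0, 169.0], [595.0, 158.0], [614.0, 204.0]]
wrist crop [[183.0, 206.0], [183.0, 184.0], [184.0, 250.0], [184.0, 225.0], [132.0, 184.0], [234.0, 183.0]]
```

View pics/z3.png

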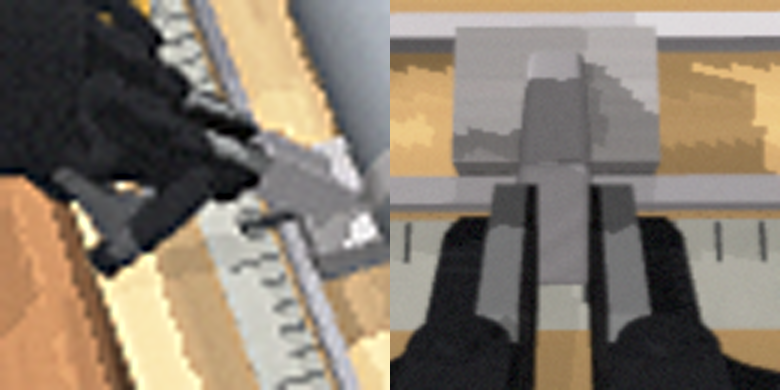

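```bash
python3 -m inch '{"delta_rot":[[0,0,0],[0,0,0],[0,0,0],[0,0,0],[0,0,0],[0,0,0],[0,0,0],[0,0,0],[0,0,0],[0,0,0]],"delta_pos":[[0,0,0],[0,0,0],[0,0,0],[0,0,0],[0,0,0],[0,0,0],[0,0,0],[0,0,0],[0,0,0],[0,0,0]],"hand":[0,0,0,0,0,0,0,0,0,0]}'
python3 - <<'E'
from h import *
c=camera("wrist")
q=W([(.0345+s*.009,.1325+e,.0888-s*.0063) for s in(-1,1) for e in(-.006,.006)])
print(((proj(c,q)-[265,190])*3).round().tolist())
st=state();a=np.radians(38);p=T(st["tool_pos"])[0]
print(((proj(c,W([p+[k*np.sin(a),e,k*np.cos(a)] for k in(0,.019,.037) for e in(-.004,.004)]))-[265,190])*3).round().tolist())
E
```

```text
clock: 7.42
tool_pos: [0.5071, 0.1351, 0.0604]
ee_rot: [3.141, -0.661, -3.006]
wrist_force: [3.9, -0.1, 5.1]
opening: 0.0001
finger_force: 3.3
[[139.0, 168.0], [215.0, 168.0], [140.0, 293.0], [214.0, 293.0]]
[[149.0, 144.0], [191.0, 143.0], [147.0, 191.0], [193.0, 190.0], [145.0, 245.0], [196.0, 245.0]]
```

Run:
```python
from h import *
from scipy.spatial.transform import Rotation as Ro
c=camera("wrist");st=state();R=Ro.from_euler("xyz",st["ee_rot"]).as_matrix()
for xx in(-.011,0,.011):
  for k in(0,.01,.02,.03,.04):
    print(xx,k,proj(c,[st["tool_pos"]+R@[xx,e,-k] for e in(-.025,.025)]).round().tolist())
print(T(st["tool_pos"]))
cv2.imwrite("pics/w4.png",np.hstack([c["pixels"][180:340,220:430],]))
```

```text
-0.011 0 [[279.0, 255.0], [364.0, 255.0]]
-0.011 0.01 [[277.0, 263.0], [366.0, 263.0]]
-0.011 0.02 [[275.0, 273.0], [369.0, 273.0]]
-0.011 0.03 [[272.0, 283.0], [371.0, 283.0]]
-0.011 0.04 [[269.0, 295.0], [374.0, 295.0]]
0 0 [[278.0, 238.0], [365.0, 238.0]]
0 0.01 [[276.0, 246.0], [367.0, 246.0]]
0 0.02 [[274.0, 254.0], [369.0, 254.0]]
0 0.03 [[271.0, 264.0], [372.0, 264.0]]
0 0.04 [[268.0, 275.0], [375.0, 275.0]]
0.011 0 [[278.0, 220.0], [366.0, 220.0]]
0.011 0.01 [[275.0, 227.0], [368.0, 227.0]]
0.011 0.02 [[273.0, 235.0], [370.0, 235.0]]
0.011 0.03 [[270.0, 244.0], [373.0, 244.0]]
0.011 0.04 [[267.0, 254.0], [376.0, 254.0]]
[[0.01388517 0.1314261  0.06039036]]
```

View pics/w4.png

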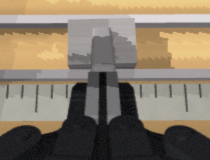

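Fully shut means the fin is not between the pads. The pictures put the fingertips about 37 mm behind the reported TCP, resting on the fin's end. I'll back off, reopen and advance in small steps while watching the force.

```bash
python3 -m inch '{"delta_rot":[[0,0,0],[0,0,0],[0,0,0],[0,0,0],[0,0,0],[0,0,0],[0,0,0],[0,0,0],[0,0,0],[0,0,0]],"delta_pos":[[0,0,-6],[0,0,-6],[0,0,0],[0,0,0],[0,0,0],[0,0,0],[0,0,6],[0,0,6],[0,0,6],[0,0,6]],"hand":[0,0,50,50,50,50,50,50,50,50]}'
python3 -m inch '{"delta_rot":[[0,0,0],[0,0,0],[0,0,0],[0,0,0],[0,0,0],[0,0,0],[0,0,0],[0,0,0],[0,0,0],[0,0,0]],"delta_pos":[[0,0,4],[0,0,4],[0,0,4],[0,0,0],[0,0,0],[0,0,0],[0,0,0],[0,0,0],[0,0,0],[0,0,0]],"hand":[50,50,50,5,5,5,5,5,5,5]}'
python3 - <<'E'
from h import *
st=state();print(T(st["tool_pos"]),st["joints"].round(2))
c=camera("wrist");cv2.imwrite("pics/w5.png",cv2.resize(c["pixels"][160:340,220:430],None,fx=2,fy=2))
E
```

```text
clock: 8.35
tool_pos: [0.4986, 0.1346, 0.05]
ee_rot: [3.14, -0.662, -3.005]
wrist_force: [-0.4, -0.8, -0.1]
opening: 0.0501
finger_force: 0.0
clock: 9.18
tool_pos: [0.4925, 0.1338, 0.0414]
ee_rot: [3.14, -0.66, -3.006]
wrist_force: [-0.2, -0.4, 0.9]
opening: 0.0108
finger_force: 60.0
[[-0.00075854  0.13221475  0.04141192]] [-0.12  0.86 -0.23  1.5   0.05  1.44  1.35]
```

View pics/w5.png

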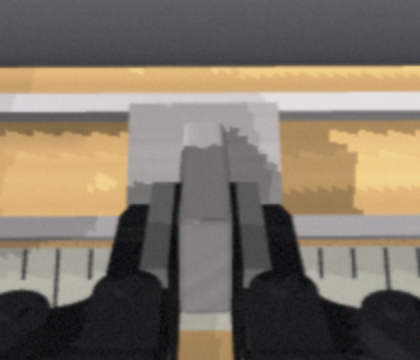

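The fin is now held between the pads (10.8 mm, 60 N). I'll slide the telltale back towards the nose.

```bash
python3 -m inch '{"delta_rot":[[0,0,0],[0,0,0],[0,0,0],[0,0,0],[0,0,0],[0,0,0],[0,0,0],[0,0,0],[0,0,0],[0,0,0]],"delta_pos":[[0,-6,0],[0,-10,0],[0,-10,0],[0,-10,0],[0,-10,0],[0,-10,0],[0,-10,0],[0,-10,0],[0,-10,0],[0,-6,0]],"hand":[5,5,5,5,5,5,5,5,5,5]}'
python3 - <<'E'
from h import *
st=state();print(T(st["tool_pos"]),st["joints"].round(2))
E
```

```text
clock: 10.07
tool_pos: [0.5051, 0.0411, 0.0413]
ee_rot: [3.14, -0.66, -3.007]
wrist_force: [3.4, 0.7, 4.5]
opening: 0.0109
finger_force: 61.0
[[-0.00113745  0.03868142  0.04133902]] [-0.02  0.85 -0.19  1.51  0.11  1.45  1.46]
```

```bash
python3 -m inch '{"delta_rot":[[0,0,0],[0,0,0],[0,0,0],[0,0,0],[0,0,0],[0,0,0],[0,0,0],[0,0,0],[0,0,0],[0,0,0]],"delta_pos":[[0,-6,0],[0,-10,0],[0,-10,0],[0,-10,0],[0,-10,0],[0,-10,0],[0,-10,0],[0,-10,0],[0,-8,0],[0,-4,0]],"hand":[5,5,5,5,5,5,5,5,5,5]}'
python3 -m inch '{"delta_rot":[[0,0,0],[0,0,0],[0,0,0],[0,0,0],[0,0,0],[0,0,0],[0,0,0],[0,0,0],[0,0,0],[0,0,0]],"delta_pos":[[0,-1,0],[0,-1,0],[0,-1,0],[0,-1,0],[0,-1,0],[0,-1,0],[0,-1,0],[0,-1,0],[0,-1,0],[0,-1,0]],"hand":[5,5,5,5,5,5,5,5,5,5]}'
python3 - <<'E'
from h import *
st=state();print(T(st["tool_pos"]),st["wrist_force"]@RT)
E
```

```text
clock: 10.9
tool_pos: [0.5172, -0.0456, 0.0413]
ee_rot: [3.14, -0.659, -3.007]
wrist_force: [6.8, 3.7, 7.7]
opening: 0.0107
finger_force: 62.2
clock: 11.73
tool_pos: [0.5182, -0.0524, 0.0414]
ee_rot: [3.136, -0.66, -3.003]
wrist_force: [2.9, 8.8, 7.5]
opening: 0.0106
finger_force: 61.5
[[-0.00117608 -0.0558187   0.04143847]] [4.12733332 8.30978681 7.54576696]
```

```bash
python3 -m inch '{"delta_rot":[[0,0,0],[0,0,0],[0,0,0],[0,0,0],[0,0,0],[0,0,0],[0,0,0],[0,0,0],[0,0,0],[0,0,0]],"delta_pos":[[0,-1,0],[0,-1,0],[0,-1,0],[0,0,0],[0,0,0],[0,0,0],[0,0,0],[0,0,0],[0,0,0],[0,0,0]],"hand":[5,5,5,5,5,5,5,5,5,5]}'
python3 - <<'E'
from h import *
st=state();print(T(st["tool_pos"]),st["wrist_force"]@RT)
c=camera("wrist")
for x in(-.004,.003):
  ys=np.arange(-.15,-.02,.003)
  for z in(.038,.042):
    uv=proj(c,W([(x,y,z) for y in ys])).round().astype(int)
    print(x,z,[(round(y*1e3),int(c["pixels"][v,u].mean())) if 0<=u<640 and 0<=v<400 else None for y,(u,v) in zip(ys,uv)])
E
```

```text
clock: 12.57
tool_pos: [0.5187, -0.0557, 0.0414]
ee_rot: [3.136, -0.66, -3.003]
wrist_force: [4.3, 7.9, 7.8]
opening: 0.0108
finger_force: 61.5
[[-0.00117297 -0.05908292  0.04143244]] [5.35177785 7.23386555 7.82192184]
-0.004 0.038 [(-150, 223), (-147, 214), (-144, 81), (-141, 120), (-138, 120), (-135, 174), (-132, 174), (-129, 170), (-126, 172), (-123, 172), (-120, 174), (-117, 173), (-114, 174), (-111, 171), (-108, 172), (-105, 172), (-102, 173), (-99, 174), (-96, 174), (-93, 159), (-90, 149), (-87, 122), (-84, 165), (-81, 176), (-78, 175), (-75, 174), (-72, 175), (-69, 176), (-66, 176), (-63, 107), (-60, 106), (-57, 97), (-54, 104), (-51, 107), (-48, 110), (-45, 110), (-42, 162), (-39, 186), (-36, 165), (-33, 137), (-30, 136), (-27, 136), (-24, 134), (-21, 134)]
-0.004 0.042 [(-150, 227), (-147, 228), (-144, 124), (-141, 94), (-138, 114), (-135, 116), (-132, 167), (-129, 171), (-126, 171), (-123, 168), (-120, 166), (-117, 167), (-114, 164), (-111, 169), (-108, 168), (-105, 168), (-102, 171), (-99, 168), (-96, 170), (-93, 169), (-90, 86), (-87, 175), (-84, 174), (-81, 176), (-78, 1
[... 637 characters left out ...]
 96), (-54, 93), (-51, 104), (-48, 105), (-45, 104), (-42, 104), (-39, 127), (-36, 129), (-33, 128), (-30, 131), (-27, 130), (-24, 130), (-21, 128)]
0.003 0.042 [(-150, 223), (-147, 230), (-144, 143), (-141, 84), (-138, 120), (-135, 119), (-132, 137), (-129, 173), (-126, 175), (-123, 176), (-120, 175), (-117, 172), (-114, 175), (-111, 173), (-108, 175), (-105, 174), (-102, 174), (-99, 175), (-96, 174), (-93, 174), (-90, 94), (-87, 131), (-84, 126), (-81, 127), (-78, 173), (-75, 170), (-72, 174), (-69, 173), (-66, 156), (-63, 96), (-60, 94), (-57, 96), (-54, 95), (-51, 107), (-48, 105), (-45, 107), (-42, 126), (-39, 130), (-36, 140), (-33, 130), (-30, 128), (-27, 127), (-24, 128), (-21, 129)]
```

```bash
Z='[[0,0,0],[0,0,0],[0,0,0],[0,0,0],[0,0,0],[0,0,0],[0,0,0],[0,0,0],[0,0,0],[0,0,0]]'
python3 -m inch '{"delta_rot":[[0,0,0],[0,0,0],[0,0,0],[0,0,0],[0,0,0],[0,0,0],[0,0,0],[0,0,0],[0,0,0],[0,0,0]],"delta_pos":[[0,-1,0],[0,-1,0],[0,-1,0],[0,-1,0],[0,-1,0],[0,-1,0],[0,0,0],[0,0,0],[0,0,0],[0,0,0]],"hand":[5,5,5,5,5,5,5,5,5,5]}'
python3 -m inch '{"delta_rot":[[0,0,0],[0,0,0],[0,0,0],[0,0,0],[0,0,0],[0,0,0],[0,0,0],[0,0,0],[0,0,0],[0,0,0]],"delta_pos":[[0,-1,0],[0,-1,0],[0,-1,0],[0,-1,0],[0,0,0],[0,0,0],[0,0,0],[0,0,0],[0,0,0],[0,0,0]],"hand":[5,5,5,5,5,5,5,5,5,5]}'
cat >> h.py <<'E'
def rep():
    st=state();print("tester tcp",(T(st["tool_pos"])[0]*1e3).round(1),"F",(st["wrist_force"]@RT).round(1),"open",round(st["opening"]*1e3,1),round(st["clock"],2))
def prof(c,x,z,y0,y1,st=.001):
    ys=np.arange(y0,y1,st);uv=proj(c,W([(x,y,z) for y in ys]))
    g=cv2.remap(cv2.cvtColor(c["pixels"],cv2.COLOR_BGR2GRAY),uv[None,:,0].astype(np.float32),uv[None,:,1].astype(np.float32),1)[0]
    print(x,z,round(y0*1e3),g.tolist())
E
python3 - <<'E'
from h import *
rep();c=camera("wrist");prof(c,-.004,.042,-.11,-.02);prof(c,-.004,.038,-.11,-.07)
E
```

```text
clock: 13.45
tool_pos: [0.5195, -0.0615, 0.0414]
ee_rot: [3.136, -0.66, -3.003]
wrist_force: [4.0, 8.7, 7.1]
opening: 0.0107
finger_force: 61.6
clock: 14.28
tool_pos: [0.52, -0.0655, 0.0414]
ee_rot: [3.136, -0.66, -3.003]
wrist_force: [3.9, 7.7, 7.6]
opening: 0.0106
finger_force: 61.6
tester tcp [ -1.2 -69.   41.4] F [4.9 7.1 7.6] open 10.6 14.28
-0.004 0.042 -110 [173, 171, 173, 170, 171, 171, 173, 172, 173, 172, 173, 172, 173, 172, 173, 172, 173, 170, 112, 105, 177, 177, 178, 177, 178, 178, 178, 178, 178, 179, 177, 178, 180, 177, 181, 180, 190, 181, 175, 176, 172, 163, 121, 111, 114, 114, 120, 112, 100, 111, 111, 111, 113, 113, 114, 115, 146, 164, 184, 187, 188, 188, 189, 185, 163, 146, 148, 148, 148, 148, 147, 147, 148, 148, 146, 147, 148, 149, 149, 148, 147, 147, 146, 147, 147, 187, 202, 203, 203, 203]
-0.004 0.038 -110 [174, 175, 176, 176, 177, 176, 174, 174, 173, 176, 177, 176, 175, 174, 175, 176, 175, 161, 87, 143, 178, 177, 179, 178, 179, 177, 179, 180, 179, 179, 179, 179, 178, 178, 179, 156, 120, 121, 124, 123]
```

```bash
python3 -m inch '{"delta_rot":[[0,0,0],[0,0,0],[0,0,0],[0,0,0],[0,0,0],[0,0,0],[0,0,0],[0,0,0],[0,0,0],[0,0,0]],"delta_pos":[[0,-0.5,0],[0,-0.5,0],[0,-0.5,0],[0,-0.5,0],[0,-0.5,0],[0,-0.5,0],[0,0,0],[0,0,0],[0,0,0],[0,0,0]],"hand":[5,5,5,5,5,5,5,5,5,5]}'
python3 - <<'E'
from h import *
rep();c=camera("wrist");prof(c,-.004,.042,-.1,-.08);prof(c,-.004,.038,-.1,-.08)
E
```

```text
clock: 15.17
tool_pos: [0.5204, -0.0679, 0.0415]
ee_rot: [3.135, -0.66, -3.002]
wrist_force: [4.1, 9.8, 7.4]
opening: 0.0109
finger_force: 61.6
tester tcp [ -1.1 -71.4  41.5] F [5.4 9.1 7.4] open 10.9 15.17
-0.004 0.042 -100 [173, 172, 173, 173, 174, 172, 173, 176, 177, 179, 178, 179, 179, 180, 178, 178, 179, 179, 177, 180, 181]
-0.004 0.038 -100 [176, 175, 175, 175, 175, 176, 176, 177, 179, 179, 180, 180, 180, 180, 179, 178, 180, 178, 178, 179, 180]
```

```bash
python3 -m inch '{"delta_rot":[[0,0,0],[0,0,0],[0,0,0],[0,0,0],[0,0,0],[0,0,0],[0,0,0],[0,0,0],[0,0,0],[0,0,0]],"delta_pos":[[0,-0.7,0],[0,-0.7,0],[0,0,0],[0,0,0],[0,0.7,0],[0,0,0],[0,0,0],[0,0,0],[0,0,0],[0,0,0]],"hand":[5,5,5,5,5,16,20,30,40,40]}'
python3 - <<'E'
from h import *
rep();c=camera("wrist");prof(c,-.004,.042,-.1,-.08);prof(c,-.004,.038,-.1,-.08)
plan((.028,-.170,.077),38)
E
```

```text
clock: 16.05
tool_pos: [0.5193, -0.0725, 0.0404]
ee_rot: [3.141, -0.663, -3.007]
wrist_force: [0.2, 0.6, -0.5]
opening: 0.0395
finger_force: 0.0
tester tcp [ -2.9 -75.8  40.4] F [ 0.3  0.6 -0.5] open 39.5 16.05
-0.004 0.042 -100 [175, 174, 176, 174, 175, 176, 174, 176, 179, 180, 180, 180, 180, 179, 179, 179, 179, 180, 180, 180, 181]
-0.004 0.038 -100 [178, 180, 178, 179, 178, 176, 178, 179, 181, 180, 180, 180, 181, 182, 182, 179, 181, 181, 180, 182, 182]
tcp target [ 0.5514 -0.1631  0.062 ] rot left(deg, tool) [ 0.2   0.06 -0.22]
shift mm in current tool [ -2.1 -94.4 -28.9] in target tool [ -1.8 -94.5 -28.6]
```

```bash
python3 -m inch '{"delta_rot":[[0,0,0],[0,0,0],[0,0,0],[0,0,0],[0,0,0],[0,0,0],[0,0,0],[0,0,0],[0,0,0],[0,0,0]],"delta_pos":[[0,0,-10],[0,0,-20],[0,0,-20],[0,0,-20],[0,0,-15],[0,-20,0],[0,-25,0],[0,-25,0],[0,-18,0],[0,-6,0]],"hand":[45,45,45,45,45,45,45,45,45,45]}'
python3 - <<'E'
from h import *
rep();print(state()["joints"].round(2));c=camera("wrist");prof(c,-.004,.042,-.1,-.08);prof(c,0,.042,-.11,-.02,.002)
plan((.028,-.170,.077),38)
# brown handle: find mask near projected handle
hs=cv2.cvtColor(c["pixels"],cv2.COLOR_BGR2HSV)
uv=proj(c,W([(.045,-.17,.1),(.028,-.17,.077)]));print(uv)
for p in uv.round().astype(int):print(c["pixels"][p[1],p[0]],hs[p[1],p[0]])
v=int(uv[0,1]);print([c["pixels"][v,u].tolist() for u in range(int(uv[0,0])-60,int(uv[0,0])+60,5)])
E
```

```text
clock: 16.93
tool_pos: [0.5843, -0.1616, 0.1082]
ee_rot: [-3.139, -0.661, -3.012]
wrist_force: [0.7, 0.2, -0.0]
opening: 0.0449
finger_force: 0.0
tester tcp [  49.1 -173.1  108.2] F [ 0.7  0.1 -0. ] open 44.9 16.93
[ 0.18  0.9  -0.1   1.23  0.22  1.67  1.74]
-0.004 0.042 -100 [157, 157, 156, 156, 156, 153, 139, 126, 144, 159, 159, 160, 161, 161, 160, 161, 160, 162, 160, 160, 160]
0 0.042 -110 [182, 182, 183, 183, 182, 169, 163, 165, 148, 147, 157, 159, 159, 159, 159, 149, 149, 148, 147, 83, 76, 73, 71, 74, 80, 84, 87, 89, 88, 91, 104, 135, 134, 133, 134, 134, 132, 136, 186, 188, 188, 188, 188, 188, 188]
tcp target [ 0.5514 -0.1631  0.062 ] rot left(deg, tool) [ 0.27  0.12 -0.43]
shift mm in current tool [-2.3  2.2 56.4] in target tool [-2.5  2.5 56.4]
[[326.85908732 234.16271779]
 [326.18773612 217.55600236]]
[ 37  71 112] [ 14 171 112]
[27 52 85] [ 13 174  85]
[[87, 131, 162], [87, 131, 163], [85, 129, 162], [81, 123, 155], [81, 121, 150], [80, 120, 149], [80, 122, 149], [82, 119, 149], [66, 109, 138], [35, 68, 113], [37, 66, 107], [31, 66, 105], [34, 65, 107], [40, 70, 111], [33, 61, 103], [151, 161, 162], [95, 96, 97], [151, 160, 162], [148, 158, 159], [150, 159, 160], [147, 156, 159], [114, 124, 124], [151, 162, 164], [113, 121, 119]]
```

```bash
python3 -m inch '{"delta_rot":[[0,0,-0.4],[0,0,0],[0,0,0],[0,0,0],[0,0,0],[0,0,0],[0,0,0],[0,0,0],[0,0,0],[0,0,0]],"delta_pos":[[-1.2,1.5,10],[-1.2,0,10],[0,0,10],[0,0,10],[0,0,10],[0,0,10],[0,0,10],[0,0,8],[0,0,5],[0,0,3]],"hand":[45,45,45,45,45,45,45,45,45,45]}'
python3 -m inch '{"delta_rot":[[0,0,0],[0,0,0],[0,0,0],[0,0,0],[0,0,0],[0,0,0],[0,0,0],[0,0,0],[0,0,0],[0,0,0]],"delta_pos":[[0,0,0],[0,0,0],[0,0,0],[0,0,0],[0,0,0],[0,0,0],[0,0,0],[0,0,0],[0,0,0],[0,0,0]],"hand":[30,10,10,10,10,10,10,10,10,10]}'
python3 - <<'E'
from h import *
rep();print(state()["joints"].round(2))
E
```

```text
clock: 17.82
tool_pos: [0.5329, -0.1627, 0.0379]
ee_rot: [3.134, -0.662, -2.997]
wrist_force: [0.2, 0.3, -0.1]
opening: 0.0449
finger_force: 0.0
clock: 18.65
tool_pos: [0.5339, -0.1626, 0.0388]
ee_rot: [3.135, -0.66, -2.997]
wrist_force: [1.0, -3.6, 2.9]
opening: 0.0195
finger_force: 60.4
tester tcp [  -0.9 -167.1   38.8] F [ 0.5 -3.7  2.9] open 19.5 18.65
[ 0.2   0.9  -0.11  1.4   0.23  1.5   1.72]
```

```bash
python3 -m inch '{"delta_rot":[[0,0,0],[0,0,0],[0,0,0],[0,0,0],[0,0,0],[0,0,0],[0,0,0],[0,0,0],[0,0,0],[0,0,0]],"delta_pos":[[0,4,0],[0,6,0],[0,8,0],[0,8,0],[0,8,0],[0,8,0],[0,8,0],[0,8,0],[0,8,0],[0,4,0]],"hand":[10,10,10,10,10,10,10,10,10,10]}'
python3 - <<'E'
from h import *
rep();print(state()["joints"].round(2))
c=camera("wrist");s=camera("side");t=camera("top")
cv2.imwrite("pics/w6.png",c["pixels"]);cv2.imwrite("pics/s6.png",s["pixels"]);cv2.imwrite("pics/t6.png",t["pixels"])
import pickle;pickle.dump((c,s,t),open("f.pkl","wb"))
print("block top");prof(c,-.008,.042,-.04,.04);prof(c,.008,.042,-.04,.04)
print("index wrist")
for x in(.022,.027,.032):prof(c,x,.04,-.03,.04)
print("ridge wrist")
for x in(.04,.048,.056):prof(c,x,.038,-.01,.04)
print("index side")
for x in(.022,.027,.032):prof(s,x,.04,-.03,.04)
print("ridge side")
for x in(.04,.048,.056):prof(s,x,.038,-.01,.04)
E
```

```text
clock: 19.48
tool_pos: [0.5243, -0.0936, 0.0388]
ee_rot: [3.136, -0.66, -2.997]
wrist_force: [2.3, -6.4, -0.4]
opening: 0.0192
finger_force: 60.3
tester tcp [ -0.9 -97.4  38.8] F [ 1.4 -6.6 -0.4] open 19.2 19.48
[ 0.13  0.88 -0.14  1.46  0.19  1.47  1.63]
block top
-0.008 0.042 -40 [173, 166, 163, 163, 165, 173, 177, 168, 167, 165, 167, 166, 168, 174, 163, 148, 152, 151, 153, 152, 151, 141, 129, 151, 163, 162, 160, 162, 165, 165, 163, 165, 163, 163, 163, 162, 161, 161, 164, 158, 160, 169, 174, 182, 190, 188, 177, 169, 164, 163, 163, 161, 158, 156, 158, 157, 165, 180, 181, 183, 184, 182, 182, 182, 182, 183, 179, 158, 170, 188, 164, 160, 148, 147, 147, 145, 144, 156, 163, 162]
0.008 0.042 -40 [113, 112, 112, 113, 113, 115, 112, 113, 112, 112, 111, 111, 112, 111, 110, 109, 110, 103, 102, 99, 102, 121, 75, 99, 112, 113, 116, 130, 126, 112, 112, 109, 112, 114, 113, 115, 130, 127, 109, 95, 86, 84, 86, 84, 82, 83, 83, 86, 83, 84, 85, 81, 83, 84, 84, 85, 83, 81, 82, 81, 84, 84, 87, 93, 93, 95, 99, 99, 99, 100, 98, 99, 100, 102, 100, 98, 101, 127, 188, 216]
index wrist
0.022 0.04 -30 [135, 13
[... 2953 characters left out ...]
2, 193, 193, 194, 195, 193, 187, 173, 162, 151, 129, 103, 78, 65, 53, 41, 47, 60, 81, 108, 126, 128, 126, 133, 149, 166, 175, 185, 183, 150, 126, 120, 134, 148, 165, 181, 196, 206]
0.048 0.038 -10 [189, 184, 181, 181, 183, 186, 187, 191, 194, 193, 189, 186, 184, 185, 188, 193, 180, 165, 153, 146, 137, 125, 108, 88, 70, 63, 61, 58, 60, 67, 75, 85, 101, 123, 141, 149, 156, 161, 162, 160, 155, 138, 119, 104, 116, 134, 154, 173, 190, 208]
0.056 0.038 -10 [155, 154, 154, 153, 153, 153, 154, 153, 153, 152, 151, 152, 152, 153, 153, 153, 152, 151, 149, 146, 142, 133, 118, 93, 68, 54, 72, 97, 123, 137, 148, 155, 139, 123, 106, 115, 130, 145, 154, 157, 157, 142, 125, 108, 110, 124, 143, 157, 164, 169]
```

```bash
cat >> h.py <<'E'
def cen(c,x,z,y0,y1,lo=None):
    """dark-weighted centroid in y along line"""
    ys=np.arange(y0,y1,.0005);uv=proj(c,W([(x,y,z) for y in ys])).astype(np.float32)
    g=cv2.remap(cv2.cvtColor(c["pixels"],cv2.COLOR_BGR2GRAY),uv[None,:,0],uv[None,:,1],1)[0].astype(float)
    i=g.argmin() if lo is None else lo
    th=(g.min()+np.median(g))/2;a=b=i
    while a>0 and g[a-1]<th:a-=1
    while b<len(g)-1 and g[b+1]<th:b+=1
    return ys[a]*1e3,ys[b]*1e3
E
python3 - <<'E'
from h import *
import pickle
c,s,t=pickle.load(open("f.pkl","rb"))
for n,k in(("wrist",c),("side",s),("top",t)):
    R=cv2.Rodrigues(np.float64(k["rvec"]))[0];print(n,"cam",T(-R.T@np.float64(k["tvec"])).round(3))
    for z in(.03,.036,.042):
        print(" z",z,"index",[tuple(np.round(cen(k,x,z,-.008,.012),1)) for x in(.024,.028,.032)],"ridge",[tuple(np.round(cen(k,x,z,.009,.026),1)) for x in(.052,.056,.06)])
E
```

```text
wrist cam [[ 0.042 -0.098  0.231]]
 z 0.03 index [(np.float64(6.0), np.float64(10.0)), (np.float64(6.0), np.float64(10.0)), (np.float64(6.0), np.float64(10.0))] ridge [(np.float64(18.0), np.float64(21.5)), (np.float64(18.0), np.float64(21.0)), (np.float64(18.0), np.float64(21.5))]
 z 0.036 index [(np.float64(3.0), np.float64(7.0)), (np.float64(3.0), np.float64(7.0)), (np.float64(3.0), np.float64(7.0))] ridge [(np.float64(14.5), np.float64(18.0)), (np.float64(14.5), np.float64(18.0)), (np.float64(14.5), np.float64(18.0))]
 z 0.042 index [(np.float64(0.0), np.float64(3.5)), (np.float64(0.0), np.float64(3.5)), (np.float64(0.0), np.float64(3.5))] ridge [(np.float64(11.0), np.float64(14.5)), (np.float64(11.0), np.float64(14.5)), (np.float64(11.0), np.float64(14.5))]
side cam [[0.189 0.614 0.958]]
 z 0.03 index [(np.float64(-2.5), np.float64(2.0)), (np.float64(-2.0), np.float64(1.5)), (np.float64(-2.0), np.float64(2.0))] ridge [(np.float64(9.0), np.float64(11.5)), (np.float64(9.0), np.float64(12.0)), (np.float64(9.0), np.float64(14.0))]
 z 0.036 index [(np.float64(1.5), np.float64(6.0)), (
[... 508 characters left out ...]
loat64(8.5)), (np.float64(4.5), np.float64(9.0)), (np.float64(4.5), np.float64(9.5))] ridge [(np.float64(14.0), np.float64(17.5)), (np.float64(13.5), np.float64(17.0)), (np.float64(13.0), np.float64(18.0))]
 z 0.036 index [(np.float64(5.0), np.float64(9.0)), (np.float64(5.0), np.float64(10.0)), (np.float64(5.5), np.float64(10.5))] ridge [(np.float64(14.5), np.float64(18.0)), (np.float64(14.0), np.float64(18.0)), (np.float64(14.0), np.float64(18.5))]
 z 0.042 index [(np.float64(5.5), np.float64(9.5)), (np.float64(6.0), np.float64(10.5)), (np.float64(6.0), np.float64(11.0))] ridge [(np.float64(15.0), np.float64(18.5)), (np.float64(15.0), np.float64(18.5)), (np.float64(14.5), np.float64(19.5))]
```

```bash
cat >> h.py <<'E'
def meas():
    rep()
    for n in("wrist","side"):
        k=camera(n)
        a=np.mean([cen(k,x,.0371,-.008,T(state()["tool_pos"])[0][1]+.110) for x in(.024,.028,.032)])
        b=np.mean([cen(k,x,.0382,.009,.022) for x in(.053,.056,.06)])
        print(n,"index",a.round(2),"ridge",b.round(2),"diff",(b-a).round(2))
E
python3 -m inch '{"delta_rot":[[0,0,0],[0,0,0],[0,0,0],[0,0,0],[0,0,0],[0,0,0],[0,0,0],[0,0,0],[0,0,0],[0,0,0]],"delta_pos":[[0,1.5,0],[0,1.5,0],[0,1.5,0],[0,1.5,0],[0,1.5,0],[0,1,0],[0,0,0],[0,0,0],[0,0,0],[0,0,0]],"hand":[10,10,10,10,10,10,10,10,10,10]}'
python3 -c "
from h import *
meas()"
```

```text
clock: 20.47
tool_pos: [0.5232, -0.0864, 0.0388]
ee_rot: [3.137, -0.66, -2.998]
wrist_force: [3.5, -6.6, 0.6]
opening: 0.0189
finger_force: 60.3
tester tcp [ -0.9 -90.1  38.8] F [ 2.5 -7.   0.6] open 18.9 20.47
wrist index 11.42 ridge 15.0 diff 3.58
side index 10.92 ridge 15.33 diff 4.42
```

```bash
python3 -m inch '{"delta_rot":[[0,0,0],[0,0,0],[0,0,0],[0,0,0],[0,0,0],[0,0,0],[0,0,0],[0,0,0],[0,0,0],[0,0,0]],"delta_pos":[[0,1,0],[0,1,0],[0,1,0],[0,0,0],[0,0,0],[0,0,0],[0,0,0],[0,0,0],[0,0,0],[0,0,0]],"hand":[10,10,10,10,10,10,10,10,10,10]}'
python3 - <<'E'
from h import *
meas()
for n,st in(("wrist",.0005),("side",.001)):
    k=camera(n);print(n)
    for x in(.024,.03,.036):prof(k,x,.0371,.004,.024,st)
    for x in(.04,.046,.052,.058):prof(k,x,.0382,.004,.024,st)
E
```

```text
clock: 21.4
tool_pos: [0.5229, -0.0836, 0.0388]
ee_rot: [3.138, -0.66, -2.999]
wrist_force: [3.4, -8.2, 0.0]
opening: 0.0193
finger_force: 60.3
tester tcp [ -0.9 -87.3  38.8] F [ 2.2 -8.6  0. ] open 19.3 21.4
wrist index 14.5 ridge 15.0 diff 0.5
side index 14.42 ridge 15.25 diff 0.83
wrist
0.024 0.0371 4 [162, 161, 161, 161, 161, 160, 162, 161, 161, 158, 154, 153, 156, 159, 160, 154, 124, 66, 40, 39, 48, 58, 64, 65, 67, 75, 104, 133, 147, 151, 153, 154, 157, 161, 161, 160, 154, 138, 118, 99]
0.03 0.0371 4 [152, 152, 152, 154, 155, 153, 155, 159, 159, 145, 112, 89, 125, 171, 180, 167, 129, 76, 42, 38, 47, 61, 66, 66, 66, 80, 119, 145, 128, 98, 101, 144, 177, 181, 181, 180, 181, 181, 180, 179]
0.036 0.0371 4 [154, 153, 153, 151, 135, 96, 56, 36, 33, 36, 30, 35, 35, 36, 32, 31, 31, 31, 34, 36, 35, 41, 56, 62, 64, 65, 71, 105, 151, 177, 182, 188, 195, 193, 195, 196, 195, 196, 195, 193]
0.04 0.0382 4 [134, 132, 132, 132, 132, 132, 130, 124, 118, 114, 114, 110, 92, 64, 37, 35, 34, 30, 30, 35, 46, 58, 63, 66, 65, 71, 93, 121, 137, 137, 135, 134, 134, 135, 141, 158, 179, 191, 193, 195]
0.046
[... 665 characters left out ...]
, 62, 67, 87, 107, 125, 129, 137, 144, 140]
0.03 0.0371 4 [203, 187, 166, 146, 145, 146, 143, 128, 104, 79, 64, 73, 83, 95, 116, 140, 159, 169, 182, 199]
0.036 0.0371 4 [187, 178, 176, 181, 189, 184, 163, 139, 115, 93, 71, 55, 56, 60, 72, 79, 89, 101, 117, 132]
0.04 0.0382 4 [192, 193, 194, 193, 189, 175, 163, 153, 131, 107, 81, 67, 57, 49, 51, 64, 81, 105, 123, 127]
0.046 0.0382 4 [195, 197, 196, 189, 182, 175, 155, 133, 111, 94, 79, 63, 55, 48, 42, 51, 73, 100, 125, 139]
0.052 0.0382 4 [152, 153, 155, 157, 156, 156, 157, 137, 116, 94, 81, 74, 73, 91, 115, 139, 139, 129, 118, 112]
0.058 0.0382 4 [153, 153, 154, 154, 154, 152, 151, 151, 130, 105, 79, 74, 79, 88, 106, 128, 149, 153, 138, 121]
```

Index and ridge agree to about 0.5 mm. A final nudge, then hold.

```bash
python3 -m inch '{"delta_rot":[[0,0,0],[0,0,0],[0,0,0],[0,0,0],[0,0,0],[0,0,0],[0,0,0],[0,0,0],[0,0,0],[0,0,0]],"delta_pos":[[0,0.4,0],[0,0,0],[0,0,0],[0,0,0],[0,0,0],[0,0,0],[0,0,0],[0,0,0],[0,0,0],[0,0,0]],"hand":[10,10,10,10,10,10,10,10,10,10]}'
python3 -m inch '{"delta_rot":[[0,0,0],[0,0,0],[0,0,0],[0,0,0],[0,0,0],[0,0,0],[0,0,0],[0,0,0],[0,0,0],[0,0,0]],"delta_pos":[[0,0,0],[0,0,0],[0,0,0],[0,0,0],[0,0,0],[0,0,0],[0,0,0],[0,0,0],[0,0,0],[0,0,0]],"hand":[10,10,10,10,10,10,10,10,10,10]}'
python3 -c "
from h import *
meas()"
```

```text
clock: 22.43
tool_pos: [0.5228, -0.0834, 0.0388]
ee_rot: [3.138, -0.66, -2.999]
wrist_force: [2.6, -7.9, 0.8]
opening: 0.0192
finger_force: 60.4
clock: 23.27
tool_pos: [0.5228, -0.0834, 0.0388]
ee_rot: [3.138, -0.66, -2.999]
wrist_force: [3.0, -7.9, 0.3]
opening: 0.0196
finger_force: 60.4
tester tcp [ -0.9 -87.1  38.8] F [ 1.8 -8.2  0.3] open 19.6 23.27
wrist index 14.58 ridge 15.08 diff 0.5
side index 14.75 ridge 15.33 diff 0.58
```

```bash
python3 -m inch '{"delta_rot":[[0,0,0],[0,0,0],[0,0,0],[0,0,0],[0,0,0],[0,0,0],[0,0,0],[0,0,0],[0,0,0],[0,0,0]],"delta_pos":[[0,0.4,0],[0,0,0],[0,0,0],[0,0,0],[0,0,0],[0,0,0],[0,0,0],[0,0,0],[0,0,0],[0,0,0]],"hand":[10,10,10,10,10,10,10,10,10,10]}'
python3 -m inch '{"delta_rot":[[0,0,0],[0,0,0],[0,0,0],[0,0,0],[0,0,0],[0,0,0],[0,0,0],[0,0,0],[0,0,0],[0,0,0]],"delta_pos":[[0,0,0],[0,0,0],[0,0,0],[0,0,0],[0,0,0],[0,0,0],[0,0,0],[0,0,0],[0,0,0],[0,0,0]],"hand":[10,10,10,10,10,10,10,10,10,10]}'
python3 -c "
from h import *
meas()"
```

```text
clock: 24.2
tool_pos: [0.5227, -0.0831, 0.0388]
ee_rot: [3.138, -0.66, -2.999]
wrist_force: [4.2, -7.6, -0.0]
opening: 0.0193
finger_force: 60.4
clock: 25.03
tool_pos: [0.5228, -0.0831, 0.0388]
ee_rot: [3.138, -0.66, -2.999]
wrist_force: [3.4, -8.0, 0.7]
opening: 0.0194
finger_force: 60.4
tester tcp [ -0.9 -86.8  38.8] F [ 2.2 -8.4  0.7] open 19.4 25.03
wrist index 15.0 ridge 14.92 diff -0.08
side index 15.08 ridge 15.17 diff 0.08
```

Aligned and held. Now I'll ease the slide home, about 80 mm, slowly.

```bash
python3 -m inch '{"delta_rot":[[0,0,0],[0,0,0],[0,0,0],[0,0,0],[0,0,0],[0,0,0],[0,0,0],[0,0,0],[0,0,0],[0,0,0]],"delta_pos":[[0,-2,0],[0,-4,0],[0,-4,0],[0,-4,0],[0,-4,0],[0,-4,0],[0,-4,0],[0,-4,0],[0,-4,0],[0,-4,0]],"hand":[10,10,10,10,10,10,10,10,10,10]}'
python3 -m inch '{"delta_rot":[[0,0,0],[0,0,0],[0,0,0],[0,0,0],[0,0,0],[0,0,0],[0,0,0],[0,0,0],[0,0,0],[0,0,0]],"delta_pos":[[0,-4,0],[0,-4,0],[0,-4,0],[0,-4,0],[0,-4,0],[0,-4,0],[0,-4,0],[0,-3,0],[0,-2,0],[0,-1,0]],"hand":[10,10,10,10,10,10,10,10,10,10]}'
python3 -c "
from h import *
rep()"
```

```text
clock: 25.97
tool_pos: [0.5278, -0.119, 0.0388]
ee_rot: [3.135, -0.66, -2.997]
wrist_force: [2.6, -4.5, 2.2]
opening: 0.0194
finger_force: 60.4
clock: 26.8
tool_pos: [0.5325, -0.1525, 0.0388]
ee_rot: [3.134, -0.66, -2.997]
wrist_force: [3.0, -2.7, 6.0]
opening: 0.0196
finger_force: 60.9
tester tcp [  -0.9 -156.9   38.8] F [ 2.6 -3.1  6. ] open 19.6 26.8
```

```bash
python3 -m inch '{"delta_rot":[[0,0,0],[0,0,0],[0,0,0],[0,0,0],[0,0,0],[0,0,0],[0,0,0],[0,0,0],[0,0,0],[0,0,0]],"delta_pos":[[0,-1.5,0],[0,-1.5,0],[0,-1.5,0],[0,-1.5,0],[0,-1,0],[0,-1,0],[0,-1,0],[0,-0.5,0],[0,0,0],[0,0,0]],"hand":[10,10,10,10,10,10,10,10,10,10]}'
python3 -c "
from h import *
rep()"
python3 -m inch '{"delta_rot":[[0,0,0],[0,0,0],[0,0,0],[0,0,0],[0,0,0],[0,0,0],[0,0,0],[0,0,0],[0,0,0],[0,0,0]],"delta_pos":[[0,-0.5,0],[0,-0.5,0],[0,-0.5,0],[0,0,0],[0,0,0],[0,0,0],[0,0,0],[0,0,0],[0,0,0],[0,0,0]],"hand":[10,10,10,10,10,10,10,10,10,10]}'
python3 -c "
from h import *
rep()"
```

```text
clock: 27.63
tool_pos: [0.5338, -0.1615, 0.0388]
ee_rot: [3.134, -0.66, -2.996]
wrist_force: [2.8, -2.0, 5.2]
opening: 0.0193
finger_force: 60.9
tester tcp [  -0.9 -166.    38.8] F [ 2.5 -2.4  5.2] open 19.3 27.63
clock: 28.47
tool_pos: [0.5339, -0.1629, 0.0388]
ee_rot: [3.134, -0.661, -2.996]
wrist_force: [2.3, -1.7, 5.4]
opening: 0.0193
finger_force: 60.9
tester tcp [  -1.  -167.4   38.8] F [ 2.1 -2.   5.4] open 19.3 28.47
```

```bash
python3 -m inch '{"delta_rot":[[0,0,0],[0,0,0],[0,0,0],[0,0,0],[0,0,0],[0,0,0],[0,0,0],[0,0,0],[0,0,0],[0,0,0]],"delta_pos":[[0,-0.5,0],[0,-0.5,0],[0,-0.5,0],[0,-0.5,0],[0,-0.5,0],[0,-0.5,0],[0,0,0],[0,0,0],[0,0,0],[0,0,0]],"hand":[10,10,10,10,10,10,10,10,10,10]}'
python3 -c "
from h import *
rep()"
python3 -m inch '{"delta_rot":[[0,0,0],[0,0,0],[0,0,0],[0,0,0],[0,0,0],[0,0,0],[0,0,0],[0,0,0],[0,0,0],[0,0,0]],"delta_pos":[[0,-0.5,0],[0,-0.5,0],[0,-0.5,0],[0,-0.5,0],[0,0,0],[0,0,0],[0,0,0],[0,0,0],[0,0,0],[0,0,0]],"hand":[10,10,10,10,10,10,10,10,10,10]}'
python3 -c "
from h import *
rep()"
```

```text
clock: 29.3
tool_pos: [0.5344, -0.1659, 0.0388]
ee_rot: [3.134, -0.661, -2.996]
wrist_force: [2.9, -2.2, 5.3]
opening: 0.0194
finger_force: 60.9
tester tcp [  -0.9 -170.4   38.8] F [ 2.6 -2.6  5.3] open 19.4 29.3
clock: 30.13
tool_pos: [0.5346, -0.1678, 0.0388]
ee_rot: [3.134, -0.661, -2.996]
wrist_force: [3.0, -2.1, 5.6]
opening: 0.0197
finger_force: 60.9
tester tcp [  -0.9 -172.3   38.8] F [ 2.7 -2.5  5.6] open 19.7 30.13
```

```bash
python3 -m inch '{"delta_rot":[[0,0,0],[0,0,0],[0,0,0],[0,0,0],[0,0,0],[0,0,0],[0,0,0],[0,0,0],[0,0,0],[0,0,0]],"delta_pos":[[0,-0.5,0],[0,-0.5,0],[0,-0.5,0],[0,-0.5,0],[0,0,0],[0,0,0],[0,0,0],[0,0,0],[0,0,0],[0,0,0]],"hand":[10,10,10,10,10,10,10,10,10,10]}'
python3 - <<'E'
from h import *
rep()
E
python3 -m inch '{"delta_rot":[[0,0,0],[0,0,0],[0,0,0],[0,0,0],[0,0,0],[0,0,0],[0,0,0],[0,0,0],[0,0,0],[0,0,0]],"delta_pos":[[0,-0.5,0],[0,-0.5,0],[0,-0.5,0],[0,-0.5,0],[0,0,0],[0,0,0],[0,0,0],[0,0,0],[0,0,0],[0,0,0]],"hand":[10,10,10,10,10,10,10,10,10,10]}'
python3 - <<'E'
from h import *
rep();c=camera("wrist");prof(c,0,.038,-.12,-.07)
E
```

```text
clock: 30.97
tool_pos: [0.5347, -0.1681, 0.0389]
ee_rot: [3.131, -0.661, -2.994]
wrist_force: [1.8, 1.7, 6.3]
opening: 0.0193
finger_force: 61.0
tester tcp [  -0.9 -172.6   38.9] F [2.1 1.4 6.3] open 19.3 30.97
clock: 31.8
tool_pos: [0.5346, -0.1681, 0.0389]
ee_rot: [3.128, -0.662, -2.992]
wrist_force: [1.3, 6.3, 6.3]
opening: 0.0193
finger_force: 61.1
tester tcp [  -1.  -172.6   38.9] F [2.2 6.  6.3] open 19.3 31.8
0 0.038 -120 [207, 208, 207, 207, 206, 207, 207, 208, 206, 207, 207, 207, 208, 207, 208, 209, 207, 208, 207, 208, 207, 208, 209, 207, 209, 209, 209, 202, 171, 168, 168, 169, 167, 156, 153, 152, 152, 155, 156, 166, 184, 199, 211, 210, 210, 210, 210, 211, 209, 209]
```

```bash
python3 -m inch '{"delta_rot":[[0,0,0],[0,0,0],[0,0,0],[0,0,0],[0,0,0],[0,0,0],[0,0,0],[0,0,0],[0,0,0],[0,0,0]],"delta_pos":[[0,1,0],[0,1,0],[0,0,0],[0,0,0],[0,0,0],[0,0,0],[0,0,0],[0,0,0],[0,0,0],[0,0,0]],"hand":[10,10,10,22,26,32,40,45,45,45]}'
python3 -m inch '{"delta_rot":[[0,0,0],[0,0,0],[0,0,0],[0,0,0],[0,0,0],[0,0,0],[0,0,0],[0,0,0],[0,0,0],[0,0,0]],"delta_pos":[[0,0,-5],[0,0,-10],[0,0,-15],[0,0,-15],[0,0,-15],[0,0,-15],[0,0,-15],[0,0,-15],[0,0,-5],[0,0,0]],"hand":[45,45,45,45,45,45,45,45,45,45]}'
python3 - <<'E'
from h import *
rep();meas()
s=camera("side")
c=camera("wrist");prof(c,0,.038,-.12,-.07)
for n,k in(("wrist",c),("side",s)):
  a=[np.mean(cen(k,x,.0371,.005,.024)).round(2) for x in(.024,.028,.032)];b=[np.mean(cen(k,x,.0382,.009,.022)).round(2) for x in(.053,.056,.06)];print(n,a,b)
  uv=proj(k,W([(.045,-.170,.1)]))[0].astype(int);print(uv,[int(k["pixels"][uv[1],u,2]) for u in range(max(uv[0]-24,0),uv[0]+25,3)] if 0<=uv[1]<400 else None)
E
```

```text
clock: 32.68
tool_pos: [0.5346, -0.17, 0.0383]
ee_rot: [3.134, -0.661, -2.997]
wrist_force: [-0.2, 0.4, -0.1]
opening: 0.0451
finger_force: 0.0
clock: 33.52
tool_pos: [0.6033, -0.1608, 0.1266]
ee_rot: [3.135, -0.657, -2.997]
wrist_force: [0.8, 0.1, -0.4]
opening: 0.0451
finger_force: 0.0
tester tcp [  68.  -174.9  126.6] F [ 0.8 -0.1 -0.4] open 45.1 33.52
tester tcp [  68.  -174.9  126.6] F [ 0.8 -0.1 -0.4] open 45.1 33.52Traceback (most recent call last):
  File "<stdin>", line 2, in <module>
  File "h.py", line 48, in meas
    a=np.mean([cen(k,x,.0371,-.008,T(state()["tool_pos"])[0][1]+.110) for x in(.024,.028,.032)])
               ~~~^^^^^^^^^^^^^^^^^^^^^^^^^^^^^^^^^^^^^^^^^^^^^^^^^^^
  File "h.py", line 37, in cen
    ys=np.arange(y0,y1,.0005);uv=proj(c,W([(x,y,z) for y in ys])).astype(np.float32)
                                        ~^^^^^^^^^^^^^^^^^^^^^^^
  File "h.py", line 20, in W
    def W(p): return np.atleast_2d(p)@RT.T+O
                     ~~~~~~~~~~~~~~~~^~~~~
ValueError: matmul: Input operand 1 has a mismatch in its core dimension 0, with gufunc signature (n?,k),(k,m?)->(n?,m?) (size 3 is different from 0)
```

Run:
```python
from h import *
for n in("side","wrist"):
  k=camera(n)
  a=[np.mean(cen(k,x,.0371,.005,.024)).round(2) for x in(.024,.028,.032)];b=[np.mean(cen(k,x,.0382,.009,.022)).round(2) for x in(.053,.056,.06)];print(n,a,b)
prof(k,0,.038,-.12,-.07,.002)
t=camera("top");import pickle;t0=pickle.load(open("f.pkl","rb"))[2]
# bystanders: before image vs now in top view, outside robot; compare against first picture
i0=cv2.imread("pics/top0.png");d=cv2.absdiff(i0,t["pixels"]).max(2)>40
d=cv2.morphologyEx(d.astype(np.uint8),cv2.MORPH_OPEN,np.ones((3,3)))
n,l,st,ce=cv2.connectedComponentsWithStats(d);print([x.tolist() for x in st[1:]])
print(state()["joints"].round(2))
```

```text
side [np.float64(14.75), np.float64(15.25), np.float64(15.0)] [np.float64(15.0), np.float64(15.0), np.float64(15.5)]
wrist [np.float64(14.75), np.float64(14.75), np.float64(15.0)] [np.float64(14.75), np.float64(14.75), np.float64(14.75)]
0 0.038 -120 [181, 179, 179, 181, 180, 180, 179, 180, 178, 180, 181, 179, 182, 179, 153, 178, 179, 191, 195, 190, 190, 191, 190, 190, 192]
[[402, 42, 161, 358, 27221], [190, 158, 4, 3, 12], [172, 161, 7, 4, 21], [180, 160, 6, 4, 22], [160, 163, 5, 4, 17], [316, 164, 4, 3, 12], [145, 173, 3, 3, 9], [158, 191, 3, 3, 9], [333, 199, 8, 9, 62], [326, 201, 6, 4, 24], [304, 202, 21, 13, 148], [366, 203, 3, 3, 9], [325, 206, 7, 10, 53], [289, 225, 44, 14, 320], [333, 250, 8, 4, 27], [209, 257, 11, 37, 203], [0, 273, 39, 33, 1008], [71, 315, 144, 85, 6149], [265, 346, 10, 6, 41], [0, 371, 70, 29, 1230], [198, 384, 13, 16, 125], [229, 386, 35, 10, 151], [228, 393, 9, 7, 42], [212, 397, 6, 3, 18]]
[ 0.18  0.91 -0.1   1.16  0.22  1.73  1.76]
```

```bash
python3 -c "
from workcell import job_done
print(job_done())"
```

```text
the job is handed in; nothing more can be done
None
```

The telltale was slid back to the nose, then pulled up to the clip and held there; its index now reads within about 0.3 mm of the ridge. The slide was eased fully home and released, nothing else on the bench appears to have moved, and I handed the job in at about 34 s.

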